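# Change over a batch of stones in the tilting rinse pot

### The arm

A 6-joint arm with a two-finger parallel gripper is mounted at the origin on the work surface. World frame = base frame: x ahead of the robot, y to its left, z up, the work surface at z = 0. Lengths are in m, angles in rad, forces in N, time in s.
With the tool pointing down it reaches from about 0.275 to 0.875 m from the base axis. Payload 12.5 kg.
Tool frame: the origin (TCP) lies on the centre line of the jaws, within the pads' length; the fingertips stand 8 mm ahead of it and the grasp point (between the pads) lies 11 mm behind it; x points along the fingers, y is the direction in which the jaws open and shut, and the axes are right-handed (so a half turn about x gives the same grasp; the last joint's range is limited). The gripper opens to 85 mm and grips with 20 to 120 N. Pads are 22 mm wide; open, the fingers measure 114 mm over their backs; the gripper's body (76 mm by 85 mm) begins 54 mm behind the grasp point. The pads swing forward as they close: fully open they stand 13 mm farther back than shut.
Start: joints at [-1.362, 0.351, 1.652, -0, 1.139, -0.085], TCP at [0.159, -0.526, 0.239] pointing down, gripper open.
Joint ranges: [-2.75, 2.75], [-0.79, 2.1], [0.01, 2.65], [-1.57, 4.71], [0.07, 3.14], [-2.87, 2.87]. Speed limits (rad/s): [2.22, 2.22, 2.79, 3.14, 3.14, 3.14].

### API

Orientations are given as a unit quaternion [w, x, y, z].
In Python, from rig import bot, imaging gives the robot as it stands. Calls block until the motion is done:
- bot.move_ptp(position, orientation): joint-space move of the TCP to a pose.
- bot.servo_line(position, rot=None, rate=0.15, until_force=None): straight line of the TCP; rot=None keeps the orientation; rate is the mean speed in m/s. With until_force (N) it stops when the force on the tool has changed by that much, and returns True; else False.
- bot.movej(angles): joint-space move.
- bot.move_gripper(opening, squeeze=None): finger opening in m; squeeze is the grip in N (None keeps the last); returns when the fingers have stopped.
- bot.sleep(seconds).
- bot.solve_ik(position, orientation): joint angles nearest the present ones, or None.
- bot.read_state(): the state.
- imaging.get_image(name): name is "side" or "top" or "wrist"; returns the picture (480x640x3 uint8, red, green, blue); there is no depth.
- imaging.get_calibration(name): a dict with "fovy" (degrees; the focal length in pixels is half the picture's height over the tangent of half this angle, whatever the lens; pixels are square), "cx", "cy" (the principal point, pixels), "dist" ([k1, k2, p1, p2, k3] as OpenCV has them; the pictures are not rectified), "rvec" (rotation vector, rad) and "tvec" (3), from world to camera coordinates, as OpenCV has them. Camera axes: x right, y down, z forward; pixel columns grow to the right and rows downward; lengths in m; the calibration is good to about 2 mm. A picture is of the moment at which its call begins: read the wrist's pose just before it. get_calibration takes no time and is no camera call; for the wrist camera it gives the pose at the moment of the call.
A pose or a line that the arm cannot do raises bot.PlanningError and nothing moves.
- bot.hand_in(): hands the job in, once; it reports no verdict.
The state is a dict: "time": time; "joint_positions": joint angles; "qvel": joint speeds; "joint_efforts": joint torques, N m; "eef_pos": TCP position; "ee_rot": TCP orientation; "wrist_force": force on the tool from outside, world axes, zero at the start; "moment": the same for the moment, N m; "width": finger opening in m.
Only numpy, scipy, OpenCV 4.12 (cv2) and the standard library are available. Lean on these libraries where they do the work, as an engineer would, in place of code of your own. Each camera call takes 0.05 s, during which the arm holds its last target. There are 200 camera calls.

### The job

The pot in the tilting cradle holds a batch of finished stones. Change the two dishes over, so that the square strainer stands centred on the catch place under the pot's lip and the round drip pan stands centred on the rubber drain mat; then swing the lever right over to tip all the finished stones out into the strainer, and swing it fully back so that the pot is upright. Finally load the next batch: put every rough blank from the blue felt mat into the empty pot, and leave the other things on the bench where they are.

Things in the scene. Friction and masses are not known exactly. Their poses are not given: they have to be found in the camera images.
- stand: Grey tilting stand, fixed. Origin on the bench under the middle of the pivot line, which runs along its x axis, 115 mm up. -x is the lever side (towards the robot); the pot is on the +y side and pours to -y. Base plate 12 mm thick, x -106 to 106, y -160 to 140 mm; two upright cheeks at x = +-85, y = 0 (10 mm thick, 34 mm wide, 133 mm high).
- cradle (a joint): Tilt of the cradle and pot about the pivot line (right-handed about the stand's x): 0 = upright on its stop, 2.3 rad = right over on its other stop, mouth down over the catch place. Stiff pivot (0.35 N m): stays where it is left; the lever needs 3 to 6 N. The stones slide out between about 1.3 and 2.2 rad.
- lever_grip (a point): Middle of the lever's round black grip: bar 24 mm thick, 68 mm long, along the pivot line, 143 mm out on the stand's -x side, 120 mm from the pivot line. Pot upright: the lever leans 55 degrees from vertical to +y, grip 184 mm above the bench; it swings up, over and down to -y (77 degrees, 142 mm up). Pinch it from above across the bar and lead it round its arc, tool vertical.
- pot_floor (a point): Centre of the inner floor of the round steel pot in the cradle, 45 mm to +y of the pivot line and 84 mm above the bench when upright; it turns with the cradle. Inside diameter about 98 mm at the floor, 122 mm at the rim; the rim is 81 mm above the floor (165 mm above the bench); wall 3 mm. Upright, the rim reaches 22 mm to -y past the pivot line.
- catch_place (a point): Centre of the thin black rubber pad (130 x 130 mm) on the stand's base plate under the pot's lip, 85 mm to the -y side of the pivot line; its top is 14 mm above the bench. The cheeks leave 160 mm between them.
- drain_mat: Black rubber drain mat on the bench, 140 x 140 x 2 mm thick, fixed. Origin at the centre of its underside.
- blank_mat: Blue felt mat on the bench, 140 x 140 x 2 mm thick, fixed, on which the rough blanks lie. Origin at the centre of its underside.
- pan: Round steel drip pan, empty, 125 mm across the rim, 40 mm high, wall 3 mm, about 200 g. Origin at the centre of its underside, z up. A black stub handle sticks out along its own -x: 14 mm wide, 22 to 40 mm above the underside, 62 to 114 mm from the centre; grip it from above at about 90 mm. Starts on the catch place.
- strainer: Square strainer with slotted aluminium walls, empty at first, 110 x 110 mm, 38 mm high, wall and floor 3 mm, about 200 g. Origin at the centre of its underside, z up. A black stub handle sticks out along its own -x: 14 mm wide, 22 to 40 mm above the underside, 58 to 110 mm from the centre; grip it from above at about 86 mm. Starts on the drain mat.
- gem1: Finished stone: eight-sided faceted clear amber stone, 24 mm across, 15 mm tall, 12 g, starting in the pot (2 to 4 are present). Origin at the centre of its flat table facet (15 mm across), on which it first lies; z points from the table to the point.
- gem2: Finished stone: eight-sided faceted clear amber stone, 24 mm across, 15 mm tall, 12 g, starting in the pot (2 to 4 are present). Origin at the centre of its flat table facet (15 mm across), on which it first lies; z points from the table to the point.
- gem3: Finished stone: eight-sided faceted clear amber stone, 24 mm across, 15 mm tall, 12 g, starting in the pot (2 to 4 are present). Origin at the centre of its flat table facet (15 mm across), on which it first lies; z points from the table to the point.
- gem4: Finished stone: eight-sided faceted clear amber stone, 24 mm across, 15 mm tall, 12 g, starting in the pot (2 to 4 are present). Origin at the centre of its flat table facet (15 mm across), on which it first lies; z points from the table to the point.
- blank1: Rough blank: matt honey-coloured sawn stone block 26 (own x) x 20 (own y) x 16 mm (own z), rounded edges, 20 g, starting on the blue felt mat (2 to 4 are present). Origin at the centre of its underside (8 mm below its middle along own z).
- blank2: Rough blank: matt honey-coloured sawn stone block 26 (own x) x 20 (own y) x 16 mm (own z), rounded edges, 20 g, starting on the blue felt mat (2 to 4 are present). Origin at the centre of its underside (8 mm below its middle along own z).
- blank3: Rough blank: matt honey-coloured sawn stone block 26 (own x) x 20 (own y) x 16 mm (own z), rounded edges, 20 g, starting on the blue felt mat (2 to 4 are present). Origin at the centre of its underside (8 mm below its middle along own z).
- blank4: Rough blank: matt honey-coloured sawn stone block 26 (own x) x 20 (own y) x 16 mm (own z), rounded edges, 20 g, starting on the blue felt mat (2 to 4 are present). Origin at the centre of its underside (8 mm below its middle along own z).
- loupe: Bystander, black round loupe 32 mm across and 22 mm high with a steel cover. Leave alone.
- paste_jar: Bystander, white jar 64 mm across, 61 mm high. Leave alone.
- spray: Bystander, spray bottle 62 mm across, 177 mm high. Leave alone.
- dop_block: Bystander, wooden block 60 x 130 x 35 mm with brass dops standing in it, 70 mm high in all. Leave alone.
- caliper: Bystander, steel caliper lying flat, 190 mm long, along its own x. Leave alone.
- tweezers: Bystander, steel tweezers lying flat, 170 mm long, along its own x. Leave alone.
- dop: Bystander, brass dop stick lying flat, 82 mm long, along its own x. Leave alone.

How it is judged:
On the way, in this order (a step that is already met when the one before it is completed fails the run):
1. with the pot still upright and every finished stone still in it, the strainer stands on the catch place, let go (horizontal distance between strainer and catch_place below 0.025 m and height (world z) of strainer below 0.022 m and angle between strainer's own z axis and vertical below 0.1 rad and value of joint cradle below 0.1 rad and contact force between the fingers and strainer below 0.5 N and horizontal distance between each of gem1, gem2, gem3, gem4 and pot_floor below 0.06 m and z of gem1 in the frame of pot_floor between -0.01 and 0.075 m and z of gem2 in the frame of pot_floor between -0.01 and 0.075 m and z of gem3 in the frame of pot_floor between -0.01 and 0.075 m and z of gem4 in the frame of pot_floor between -0.01 and 0.075 m), for 0.2 s.
2. the pot is tipped right over and every finished stone has come out (value of joint cradle above 1.8 rad and height (world z) of each of gem1, gem2, gem3, gem4 below 0.07 m), for 0.1 s.
3. the pot is swung back upright (value of joint cradle below 0.12 rad), for 0.2 s.
At the end, for the whole second after the job is handed in: The strainer stands flat on the catch place within 25 mm of its centre with every finished stone in it; the drip pan stands flat on the drain mat within 30 mm of its centre; the cradle is upright (joint under 0.12 rad) with every rough blank in the pot; everything is at rest (horizontal distance between strainer and catch_place below 0.025 m and height (world z) of strainer below 0.022 m and angle between each of strainer, pan's own z axis and vertical below 0.1 rad and horizontal distance between pan and drain_mat below 0.03 m and height (world z) of pan below 0.01 m and value of joint cradle below 0.12 rad and x of gem1 in the frame of strainer between -0.0535 and 0.0535 m and y of gem1 in the frame of strainer between -0.0535 and 0.0535 m and z of gem1 in the frame of strainer between -0.002 and 0.045 m and x of gem2 in the frame of strainer between -0.0535 and 0.0535 m and y of gem2 in the frame of strainer between -0.0535 and 0.0535 m and z of gem2 in the frame of strainer between -0.002 and 0.045 m and x of gem3 in the frame of strainer between -0.0535 and 0.0535 m and y of gem3 in the frame of strainer between -0.0535 and 0.0535 m and z of gem3 in the frame of strainer between -0.002 and 0.045 m and x of gem4 in the frame of strainer between -0.0535 and 0.0535 m and y of gem4 in the frame of strainer between -0.0535 and 0.0535 m and z of gem4 in the frame of strainer between -0.002 and 0.045 m and horizontal distance between each of blank1, blank2, blank3, blank4 and pot_floor below 0.06 m and z of blank1 in the frame of pot_floor between -0.01 and 0.075 m and z of blank2 in the frame of pot_floor between -0.01 and 0.075 m and z of blank3 in the frame of pot_floor between -0.01 and 0.075 m and z of blank4 in the frame of pot_floor between -0.01 and 0.075 m and linear speed of each of gem1, gem2, gem3, gem4, blank1, blank2, blank3, blank4, pan, strainer below 0.03 m/s); the robot touches nothing.
It fails at once if one of the other things on the bench is moved more than 30 mm (distance of any of loupe, paste_jar, spray, dop_block, caliper, tweezers, dop from where it was at the start of the episode above 0.03 m).
Of gem1, gem2, gem3, gem4 only 2 to 4 are there at a start; the rules pass over those that are not, and their reading is None.
Of blank1, blank2, blank3, blank4 only 2 to 4 are there at a start; the rules pass over those that are not, and their reading is None.
At some moment in a run one of pan, blank1, blank2, blank3, blank4 may be knocked a few centimetres aside while the robot is not near it.
Once in a run the grip may slacken for a moment while it holds something.
It also fails if it takes over 210 s, if anything falls off the work surface, if the arm or the gripper's body presses on something with over 40 N, if the wrist force passes 120 N, or if a joint passes its speed limit or range.

## Working session

There is one attempt and no reset: what is moved stays moved. The work goes in short steps, each a Python script; the robot and the scene stay as the last script left them, time stands still between calls to the robot, and variables do not carry over. Pictures are saved under pics/ and viewed, about 12 in all and at most 16, crops included, and the job is handed in when it is done.

```bash
ls; mkdir -p pics; cat > h.py <<'E'
from rig import bot, imaging
import numpy as np, cv2
from scipy.spatial.transform import Rotation as R
def cal(n):
    c=imaging.get_calibration(n); f=240/np.tan(np.radians(c["fovy"])/2)
    K=np.array([[f,0,c["cx"]],[0,f,c["cy"]],[0,0,1.]])
    return K,np.array(c["dist"],float),np.array(c["rvec"],float),np.array(c["tvec"],float)
def world(C,uv,z):
    K,d,rv,tv=C
    p=cv2.undistortPoints(np.array(uv,float).reshape(-1,1,2),K,d).reshape(-1,2)
    M=cv2.Rodrigues(rv)[0]; o=-M.T@tv
    D=np.c_[p,np.ones(len(p))]@M
    return o+D*((np.asarray(z)-o[2])/D[:,2])[:,None]
def pix(C,P):
    K,d,rv,tv=C
    return cv2.projectPoints(np.array(P,float).reshape(-1,1,3),rv,tv,K,d)[0].reshape(-1,2)
def shot(n,name,crop=None,s=1):
    C=cal(n); im=imaging.get_image(n); np.save(f'pics/{name}.npy',im)
    if crop: im=im[crop[1]:crop[3],crop[0]:crop[2]]
    im=cv2.resize(im,None,fx=s,fy=s,interpolation=cv2.INTER_CUBIC)
    cv2.imwrite(f'pics/{name}.png',im[...,::-1]); return C
def q(yaw):
    """tool down, jaws opening along world direction yaw"""
    y=np.array([np.cos(yaw),np.sin(yaw),0]); x=np.array([0,0,-1.]); z=np.cross(x,y)
    a=R.from_matrix(np.c_[x,y,z]).as_quat(); return [a[3],a[0],a[1],a[2]]
def st(): 
    s=bot.read_state(); print('t',round(s['time'],1),'p',np.round(s['eef_pos'],4),'w',round(s['width'],4),'F',np.round(s['wrist_force'],1)); return s
E
python3 - <<'E'
from h import *
shot('top','top0',s=1.25); shot('side','side0',s=1.25); st()
for n in('top','side','wrist'): 
    C=cal(n); print(n,C[0][0,0],C[1],-cv2.Rodrigues(C[2])[0].T@C[3])
E
```

```text
pics
t 0.1 p [ 0.1592 -0.5261  0.2388] w 0.0853 F [ 0.2 -0.9  0.4]
top 546.6378826398553 [-0.04148463  0.          0.          0.          0.        ] [0.48398567 0.03043884 1.27736403]
side 464.29038495149837 [-0.11036595  0.          0.          0.          0.        ] [0.08079302 0.56787971 0.79213249]
wrist 343.61131125027936 [0.02231208 0.         0.         0.         0.        ] [ 0.22694549 -0.50641078  0.37265105]
```

View pics/top0.png

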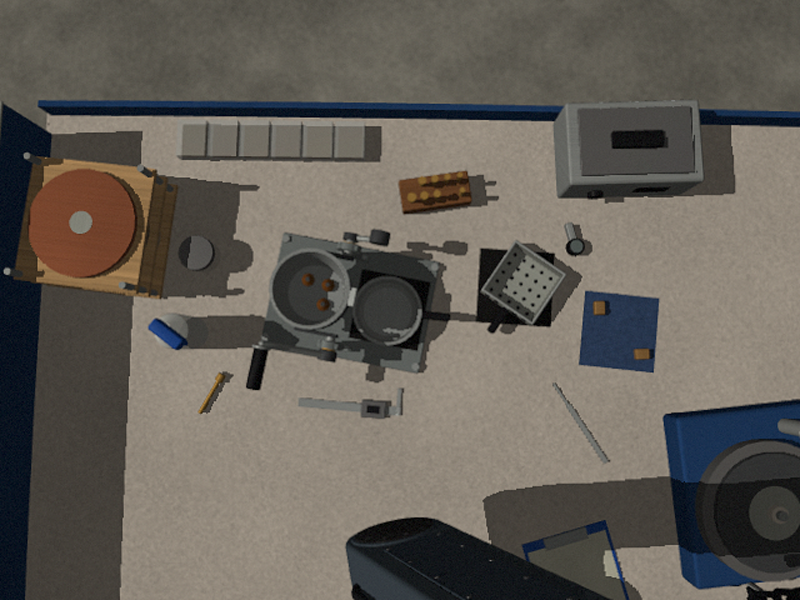

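View pics/side0.png

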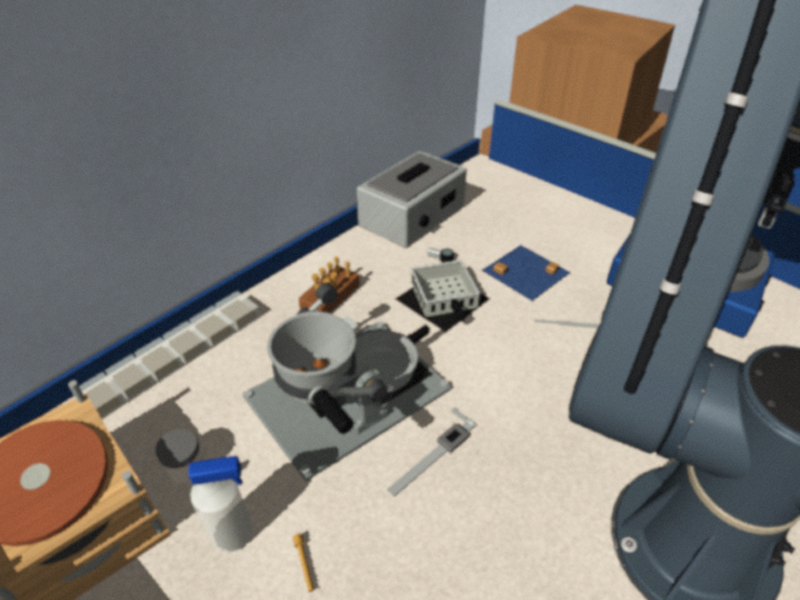

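Top view: image up is +x and left is +y. There are 3 gems in the pot and 2 blanks on the blue mat. The pan is on the catch pad with its handle to the right, and the strainer is on the drain mat, rotated. Next I'll enlarge crops.

```bash
python3 - <<'E'
from h import *
im=np.load('pics/top0.npy')
a=cv2.resize(im[180:315,200:375],None,fx=4.4,fy=4.4,interpolation=cv2.INTER_CUBIC)
b=cv2.resize(im[170:310,370:540],None,fx=4.2,fy=4.2,interpolation=cv2.INTER_CUBIC)
a=cv2.convertScaleAbs(a,alpha=1.8);b=cv2.convertScaleAbs(b,alpha=1.5)
cv2.imwrite('pics/ca.png',a[...,::-1]);cv2.imwrite('pics/cb.png',b[...,::-1])
E
```

```text
(no output)
```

View pics/ca.png

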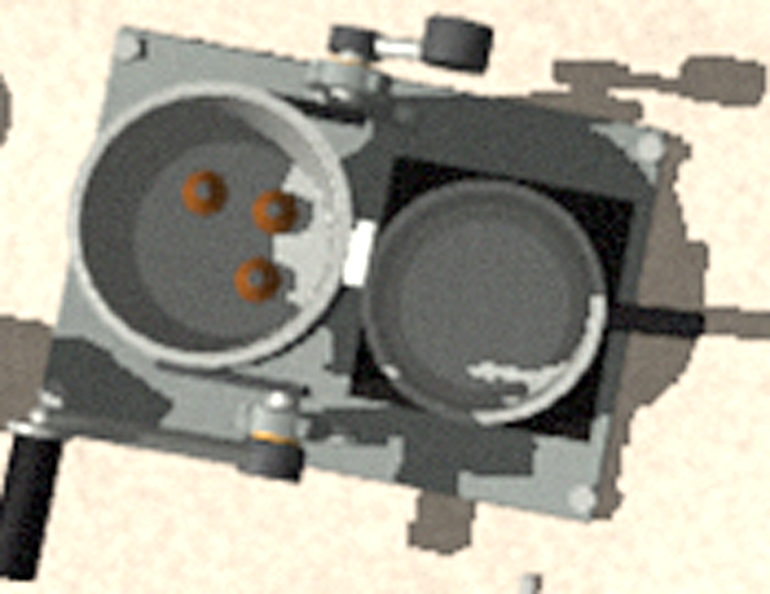

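View pics/cb.png

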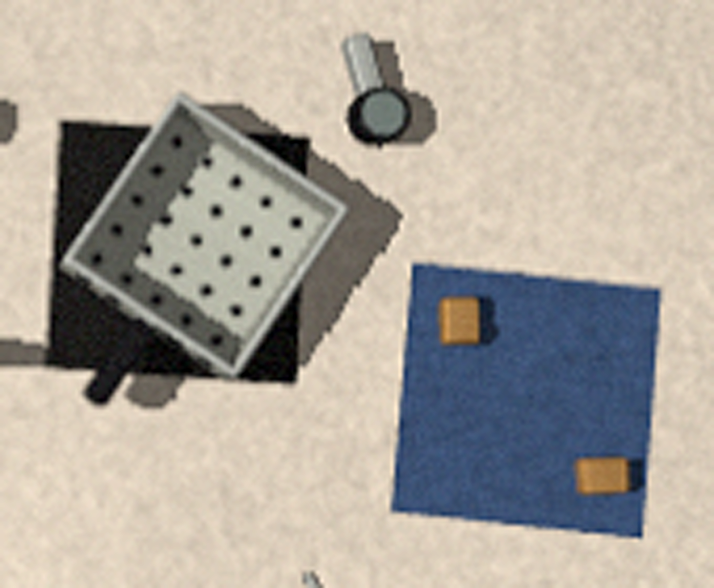

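```bash
python3 - <<'E'
from h import *
C=cal('top')
A=lambda p:np.array(p)/4.4+[200,180]
B=lambda p:np.array(p)/4.2+[370,170]
def rep(n,p,z):
    w=world(C,p-0.0,np.full(len(p),z))[:,:2]; c=w.mean(0); print(n,np.round(w,4).tolist(),'c',np.round(c,4),'sides',np.round(np.linalg.norm(w-np.roll(w,-1,0),axis=1),4)); return w
def yaw(a,b): d=b-a; return np.degrees(np.arctan2(d[1],d[0]))
w=rep('pad',A([(397,155),(637,203),(587,440),(350,395)]),.014); print('stand yaw (x axis)',yaw(w[3],w[0]),yaw(w[2],w[1]),yaw(w[1],w[0])-90,yaw(w[2],w[3])-90)
w=rep('base',A([(122,28),(668,130),(592,520),(45,435)]),.012);print(yaw(w[3],w[0]),yaw(w[1],w[0])-90,yaw(w[2],w[3])-90)
w=rep('panrim',A([(366,302),(606,302),(486,180),(486,424)]),.054)
w=rep('panh',A([(609,318),(703,322)]),.054)
w=rep('grip',A([(35,438),(20,578)]),.184+.0)
w=rep('potrim',A([(72,225),(352,225),(212,82),(212,368)]),.165)
w=rep('str',B([(180,95),(347,210),(236,376),(65,262)]),.040);print(yaw(w[3],w[0]),yaw(w[2],w[1]),yaw(w[0],w[1]),yaw(w[3],w[2]))
rep('strh',B([(97,398)]),.040)
w=rep('drain',B([(60,120),(308,137),(297,382),(48,363)]),.002);print(yaw(w[3],w[0]),yaw(w[2],w[1]))
w=rep('blue',B([(413,263),(660,290),(641,537),(392,511)]),.002)
w=rep('bl',B([(460,320),(602,476)]),.018)
w=rep('blA',B([(440,297),(480,297),(480,344),(440,344)]),.018)
w=rep('blB',B([(578,458),(628,460),(628,494),(576,491)]),.018)
E
```

```text
pad [[0.6418, 0.1178], [0.6185, -0.0095], [0.4933, 0.0148], [0.5145, 0.1396]] c [0.567  0.0657] sides [0.1295 0.1276 0.1266 0.1292]
stand yaw (x axis) -9.693852215582433 -10.989415940568685 -10.38322598921755 -9.663738444016317
base [[0.7079, 0.2666], [0.6579, -0.0255], [0.4516, 0.0114], [0.4905, 0.3001]] c [0.577  0.1382] sides [0.2963 0.2096 0.2913 0.22  ]
-8.764733313972442 -9.716895596019953 -7.6736382933295175
panrim [[0.5611, 0.1291], [0.5633, 0.0068], [0.6247, 0.0692], [0.5001, 0.0667]] c [0.5623 0.0679] sides [0.1224 0.0876 0.1246 0.0873]
panh [[0.5551, 0.0051], [0.5539, -0.0428]] c [ 0.5545 -0.0188] sides [0.0479 0.0479]
grip [[0.4882, 0.268], [0.4247, 0.2727]] c [0.4565 0.2703] sides [0.0636 0.0636]
potrim [[0.5876, 0.2583], [0.5898, 0.1276], [0.6559, 0.1949], [0.5222, 0.1909]] c [0.5889 0.1929] sides [0.1308 0.0943 0.1338 0.0939]
str [[0.6956, -0.1633], [0.6341, -0.2542], [0.543, -0.1941], [0.6031, -0.1014]] c [ 0.619  -0.1782] sides [0.1097 0.1091 0.1105 0.1113]
-33.80477369870824 -33.4115975622464 -124.05340837074313 -122.94703884382805
strh [[0.5299, -0.1192]] c [ 0.5299 -0.1192] sides [0.]
drain [[0.6867, -0.102], [0.6795, -0.2411], [0.5421, -0.2349], [0.5502, -0.0965]] c [ 0.6146 -0.1686] sides [0.1393 0.1376 0.1387 0.1366]
-2.315146501724671 -2.59672988807418
blue [[0.6096, -0.2998], [0.5969, -0.4383], [0.4595, -0.426], [0.4716, -0.2876]] c [ 0.5344 -0.3629] sides [0.1391 0.138  0.1389 0.1385]
bl [[0.577, -0.3214], [0.4927, -0.3991]] c [ 0.5349 -0.3603] sides [0.1146 0.1146]
blA [[0.5895, -0.3105], [0.5899, -0.3326], [0.564, -0.3324], [0.5636, -0.3103]] c [ 0.5767 -0.3214] sides [0.0221 0.0259 0.0221 0.0259]
blB [[0.5023, -0.386], [0.5017, -0.4136], [0.4831, -0.4134], [0.4843, -0.3847]] c [ 0.4929 -0.3994] sides [0.0276 0.0186 0.0287 0.0181]
```

Measurements agree with the given sizes: stand yaw is about -10°, and the predicted pot centre and grip match. Next I'll check the temporary spot and IK branches, then take a close look above the pan handle.

```bash
cat >> h.py <<'E'
ey=np.array([np.sin(np.radians(10)),np.cos(np.radians(10))]); ex=np.array([ey[1],-ey[0]])
CATCH=np.array([.567,.0657]); ORG=CATCH+.085*ey; POT=ORG+.045*ey; DRAIN=np.array([.6146,-.1686])
D=np.radians
E
python3 - <<'E'
from h import *
C=cal('top')
print(np.round(world(C,np.array([(300,402),(402,390),(400,415),(555,385),(607,460),(573,228),(575,250)])/1.25,np.full(7,.005))[:,:2],3))
for n,p,th in [('pan',[.5555,-.0218,.034],[-4.3,175.7]),('tmp',[.36,-.195,.034],[-4.3,175.7]),('str',[.5474,-.1304,.022],[56.4,-123.6]),('strpl',[.552,-.019,.034],[170,-10]),
 ('panpl',[.525,-.1686,.022],[-90,90]),('lev',[.458,.271,.19],[80,-100]),('lev2',[.42,.05,.15],[80,-100])]:
    for t in th:
        j=bot.solve_ik(p,q(D(t))); print(n,t,None if j is None else np.round(j,2))
# go above the pan handle
for t in (-4.3,175.7):
    try: bot.move_ptp([.5555,-.0218,.15],q(D(t))); break
    except bot.PlanningError as e: print(e)
st(); C=shot('wrist','w1'); print(pix(C,[[.5623,.0679,.054],[.5555,-.0218,.054],[.5539,-.0428,.054],[*CATCH,.014],[.5474,-.1304,.04]]))
E
```

```text
[[ 0.393  0.229]
 [ 0.419  0.041]
 [ 0.373  0.044]
 [ 0.433 -0.242]
 [ 0.298 -0.338]
 [ 0.728 -0.276]
 [ 0.686 -0.28 ]]
pan -4.3 [-0.12  0.65  1.77 -0.    0.72 -0.05]
pan 175.7 None
tmp -4.3 [-0.61  0.48  2.14 -0.    0.52 -0.54]
tmp 175.7 [-0.61  0.48  2.14 -0.    0.52  2.61]
str 56.4 [-0.32  0.68  1.75 -0.    0.71 -1.3 ]
str -123.6 [-0.32  0.68  1.75 -0.    0.71  1.84]
strpl 170 None
strpl -10 [-0.12  0.65  1.78 -0.    0.72  0.06]
panpl -90 [-0.4   0.67  1.78 -0.    0.69  1.18]
panpl 90 [-0.4   0.67  1.78 -0.    0.69 -1.97]
lev 80 [ 0.45  0.38  1.75 -0.    1.02 -0.95]
lev -100 [ 0.45  0.38  1.75 -0.    1.02  2.19]
lev2 80 [ 0.01  0.25  2.05 -0.    0.84 -1.39]
lev2 -100 [ 0.01  0.25  2.05 -0.    0.84  1.75]
t 2.4 p [ 0.5555 -0.0226  0.1501] w 0.0853 F [ 0.5 -0.3 -0.3]
[[324.31344906 109.95416375]
 [324.33033024 247.94914638]
 [324.32286712 276.10169205]
 [330.86566569 117.80822941]
 [324.49747725 369.50158959]]
```

View pics/w1.png

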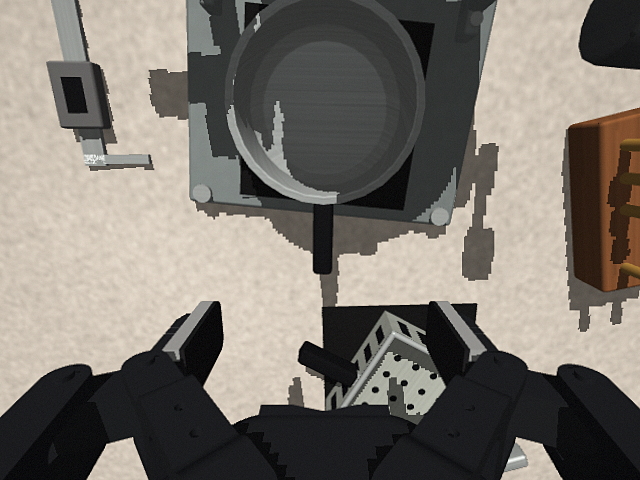

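Prediction and picture agree: handle tip at (323,272), predicted (324,276). Now I'll move the pan to the temporary spot, then look at the strainer.

```bash
python3 - <<'E'
from h import *
y=q(D(-4.3))
bot.move_gripper(.04); bot.servo_line([.5555,-.0218,.034],y); bot.move_gripper(0.0,80); st()
bot.servo_line([.5555,-.0218,.104],rate=.1); st()
bot.servo_line([.355,-.195,.07],rate=.2); bot.servo_line([.355,-.195,.0205],rate=.08,until_force=8); st()
bot.move_gripper(.05); bot.servo_line([.355,-.195,.15],rate=.25)
bot.move_ptp([.535,-.122,.16],q(D(-123.6))); st()
C=shot('wrist','w2'); print(pix(C,[[.619,-.178,.040],[.5474,-.1304,.04],[.530,-.119,.04]]))
shot('top','t2',s=1.25)
a=cv2.hconcat([cv2.resize(cv2.imread('pics/w2.png'),(400,300)),cv2.resize(cv2.imread('pics/t2.png'),(400,300))]);cv2.imwrite('pics/m2.png',a)
E
```

```text
t 4.2 p [ 0.556  -0.0219  0.0347] w 0.0123 F [-0.1 -1.7  6.4]
t 5.1 p [ 0.5551 -0.0218  0.1034] w 0.0126 F [-0.1 -0.  -2. ]
t 7.2 p [ 0.3548 -0.1948  0.0202] w 0.0131 F [-1.   1.  10.6]
t 10.4 p [ 0.5348 -0.1221  0.1597] w 0.0504 F [ 0.2  0.5 -0.6]
[[322.99956419  97.5362931 ]
 [322.99125003 221.21658153]
 [323.16978829 247.62809682]]
```

View pics/m2.png

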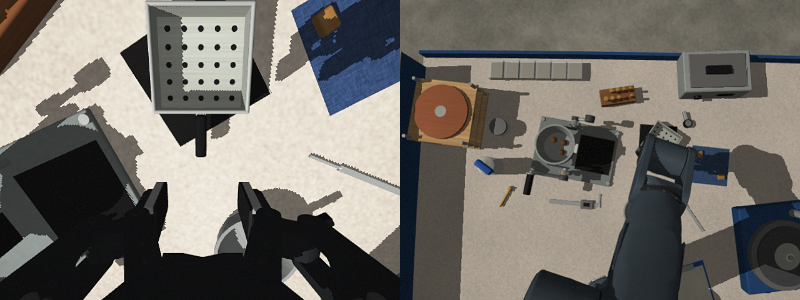

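Handle tip at (320,250) against a predicted (323,248). Moving the strainer over now.

```bash
python3 - <<'E'
from h import *
g=np.array([.5474,-.1304]); y1=q(D(-123.6)); y2=q(D(-10)); p=CATCH-.086*ey; print(p)
bot.move_gripper(.04); bot.servo_line([*g,.15],y1,rate=.25); bot.servo_line([*g,.022]); bot.move_gripper(0.0,80); st()
bot.servo_line([*g,.11],rate=.1); st()
a=p-.06*ey
bot.servo_line([*a,.11],y2,rate=.06); st()
bot.servo_line([*p,.07],rate=.1); bot.servo_line([*p,.0345],rate=.05,until_force=8); st()
C=shot('wrist','w3',s=1)
bot.move_gripper(.04); bot.servo_line([*p,.15],rate=.2); st()
C=shot('wrist','w4'); print(pix(C,[[*CATCH,.014],[*(CATCH-.1*ey),.054]]+[[*(CATCH+.065*(i*ex+j*ey)),.014] for i,j in((1,1),(1,-1),(-1,-1),(-1,1))]+[[*(CATCH+.055*(i*ex+j*ey)),.052] for i,j in((1,1),(1,-1),(-1,-1),(-1,1))]).round())
E
```

```text
[ 0.55206626 -0.01899347]
t 12.3 p [ 0.548  -0.1306  0.023 ] w 0.0128 F [-0.4  0.1  6.1]
t 13.3 p [ 0.547  -0.1303  0.1094] w 0.0128 F [-0.9 -1.1 -2.6]
t 15.5 p [ 0.5417 -0.0782  0.11  ] w 0.0129 F [-0.5  0.3 -1.8]
t 17.0 p [ 0.5515 -0.0191  0.0349] w 0.0129 F [-1.8  0.5  9.8]
t 18.2 p [ 0.5515 -0.0189  0.149 ] w 0.04 F [ 0.7 -0.8 -0.7]
[[326. 122.]
 [326. 268.]
 [422.  19.]
 [408. 209.]
 [244. 209.]
 [230.  19.]
 [421.  16.]
 [407. 205.]
 [245. 204.]
 [232.  16.]]
```

View pics/w4.png

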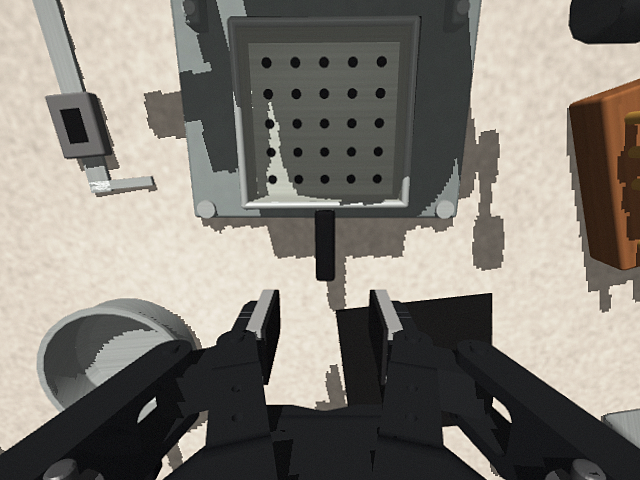

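Strainer rim corners are at (228,17), (420,17), (408,205) and (244,208), within about 3 px of prediction, so it is centred on the catch. Now the pan, with a look before gripping.

```bash
python3 - <<'E'
from h import *
bot.move_ptp([.355,-.225,.2],q(D(-4.3))); st()
C=shot('wrist','w5'); c=np.array([.355,-.195])+.09*np.array([np.cos(D(85.7)),np.sin(D(85.7))]); print(c,pix(C,[[*c,.04],[.355,-.195,.04],[*(c+(np.array([.355,-.195])-c)*114/90),.04]]).round())
E
```

```text
t 19.4 p [ 0.3555 -0.2248  0.1997] w 0.0404 F [ 0.4 -0.2 -0.2]
[ 0.36174809 -0.10525334] [[321.  78.]
 [321. 194.]
 [321. 222.]]
```

View pics/w5.png

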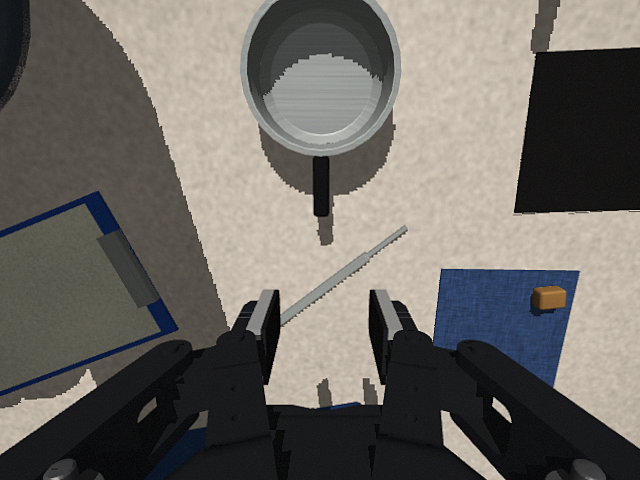

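The pan is where I left it: centre about (320,77), handle straight. Placing it on the drain mat, then looking.

```bash
python3 - <<'E'
from h import *
bot.servo_line([.355,-.195,.1],rate=.25);bot.servo_line([.355,-.195,.0205]); bot.move_gripper(0,80); st()
bot.servo_line([.355,-.195,.09],rate=.1)
p=DRAIN+[-.09,0]; y=q(D(-90))
bot.servo_line([.40,-.19,.1],y,rate=.03); bot.servo_line([*p,.09],rate=.15); st()
bot.servo_line([*p,.0225],rate=.06,until_force=8); st()
bot.move_gripper(.04); bot.servo_line([*p,.1],rate=.2); bot.servo_line([.48,-.1686,.2],rate=.3); st()
C=shot('wrist','w6'); print(pix(C,[[*DRAIN,.042]]+[[*(DRAIN+d),.042] for d in np.array([[.0625,0],[-.0625,0],[0,.0625],[0,-.0625]])]).round())
E
```

```text
t 21.0 p [ 0.3555 -0.1954  0.0212] w 0.0122 F [-1.3 -2.9  7. ]
t 24.5 p [ 0.5239 -0.1686  0.0899] w 0.0128 F [-0.6  0.3 -1.4]
t 25.6 p [ 0.5242 -0.1685  0.0232] w 0.0124 F [-2.4  0.5  8.3]
t 27.0 p [ 0.4796 -0.1685  0.1993] w 0.0399 F [0.2 0.  0.1]
[[324.  54.]
 [324. -48.]
 [324. 141.]
 [241.  53.]
 [407.  53.]]
```

View pics/w6.png

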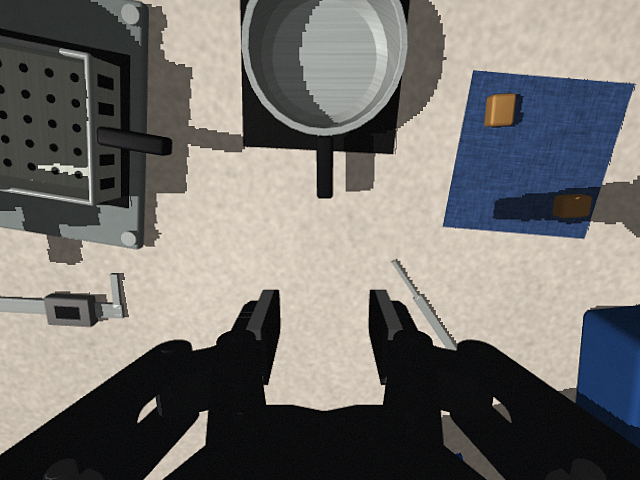

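The pan is on the mat, with its near rim at row 136 (predicted 141, about 4 mm). Now the lever.

```bash
cat >> h.py <<'E'
def lev(th):
    a=D(55)-th; p=ORG-.143*ex+.120*np.sin(a)*ey
    return [*p,.115+.120*np.cos(a)-.011]
E
python3 - <<'E'
from h import *
y=q(D(80)); bot.servo_line([.47,-.16,.3],rate=.3)
p=np.array(lev(0)); bot.move_ptp(p+[0,0,.11],y); st()
bot.move_gripper(.06); bot.servo_line(p,rate=.12,until_force=15); st()
bot.move_gripper(0,30); st()
for th in np.arange(.15,2.29,.1775):
    bot.servo_line(lev(th),rate=.12); s=bot.read_state(); print(round(th,2),np.round(s['wrist_force'],1),round(s['width'],4))
bot.sleep(.7); st(); C=shot('side','s7',s=1.25); shot('top','t7',s=1.25)
E
```

```text
t 29.4 p [0.4582 0.2706 0.2824] w 0.0402 F [0.6 0.  0.9]
t 30.8 p [0.4584 0.2712 0.1735] w 0.06 F [ 0.7 -0.1 -0.1]
t 31.2 p [0.4587 0.2732 0.1742] w 0.023 F [-2.6 13.5  5.4]
0.15 [-6.1 14.9 12.7] 0.0225
0.33 [-9.3 20.5 23.3] 0.0228
0.5 [-5.2 13.4 26.6] 0.0229
0.68 [-3.4  5.5 22.3] 0.0233
0.86 [-2.1  2.4 16.3] 0.0228
1.04 [ 1.7 -0.4 10.5] 0.0228
1.22 [ 3.6 -0.8  6.9] 0.023
1.39 [ 5.7 -1.8  2.7] 0.0229
1.57 [ 7.6 -0.8 -3.2] 0.0227
1.75 [ 7.5  1.2 -4.7] 0.023
1.92 [ 8.8  1.7 -6.5] 0.0231
2.1 [ 8.3  3.7 -6.3] 0.0227
2.28 [ 9.5 17.5 -9.3] 0.0228
t 36.1 p [0.4222 0.0615 0.1338] w 0.023 F [11.6 16.1 -9.9]
```

View pics/s7.png

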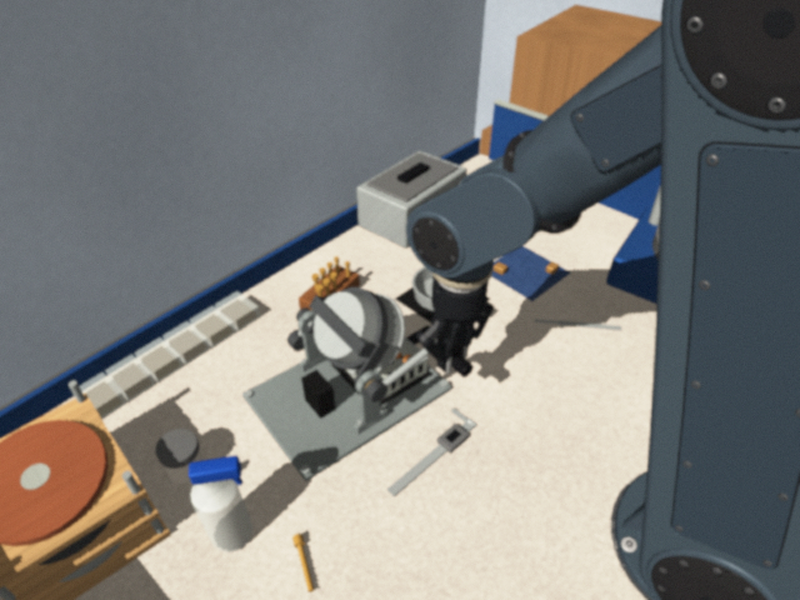

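The pot is right over on its stop, and amber is visible in the strainer. Swinging back, then checking the pot and strainer.

```bash
python3 - <<'E'
from h import *
bot.sleep(.5)
for th in np.r_[np.arange(2.1,.05,-.1775),0.0,-.02]:
    bot.servo_line(lev(th),rate=.12)
st(); bot.sleep(.3); bot.move_gripper(.06); st()
p=np.array(lev(0)); bot.servo_line(p+[0,0,.12],rate=.2)
v=CATCH-.10*ey
bot.servo_line([.40,.10,.33],rate=.3); bot.move_ptp([*v,.33],q(D(-10))); st()
C=shot('wrist','w8'); print(pix(C,[[*CATCH,.017],[*POT,.084],[*POT,.165]]).round())
E
```

```text
t 41.2 p [0.4585 0.2728 0.1703] w 0.0228 F [ 6.7  0.8 -2.2]
t 41.9 p [0.458  0.2724 0.1707] w 0.0601 F [0.  0.3 0.1]
t 44.6 p [ 0.5496 -0.0318  0.3296] w 0.0598 F [-0.8  0.5 -0.6]
[[325. 120.]
 [326. -37.]
 [326. -97.]]
```

View pics/w8.png

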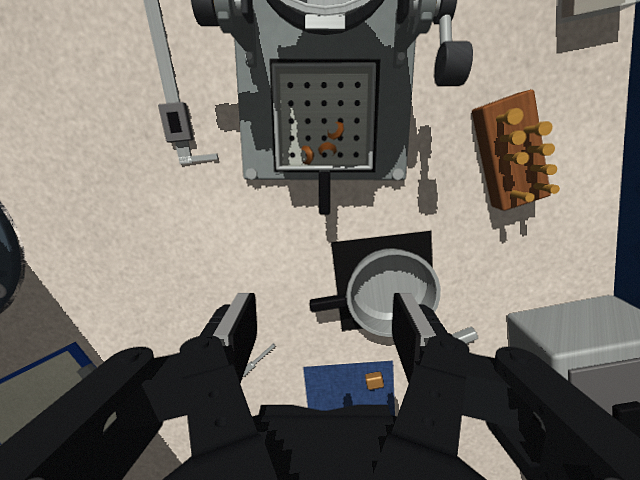

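All three stones are in the strainer at about (337,130), (327,147) and (307,156), and the pot is back. Now a close look at the blanks.

```bash
python3 - <<'E'
from h import *
bot.move_ptp([.46,-.36,.26],q(D(90-180))); st()
C=shot('wrist','w9'); print(pix(C,[[.577,-.3214,.018],[.4928,-.3993,.018],[.6146,-.1686,.042]]).round())
shot('top','t9',crop=(190,160,540,320),s=2.2)
np.save('pics/C9.npy',np.array([C[2],C[3]]))
E
```

```text
t 46.0 p [ 0.4606 -0.3592  0.2603] w 0.0599 F [ 0.3 -0.   0.4]
[[286.  96.]
 [361. 181.]
 [113.  46.]]
```

View pics/w9.png

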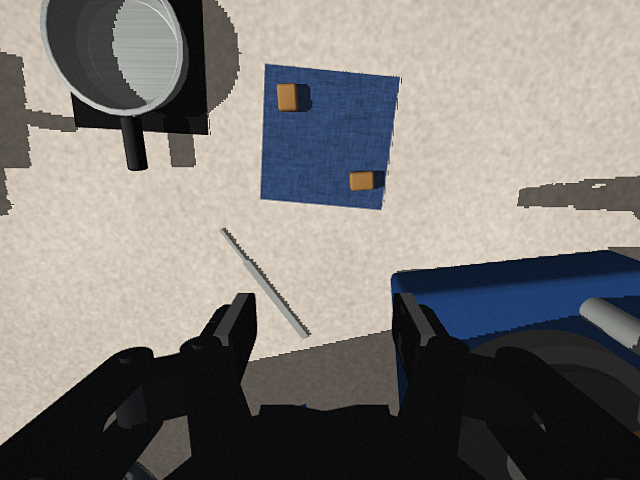

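View pics/t9.png

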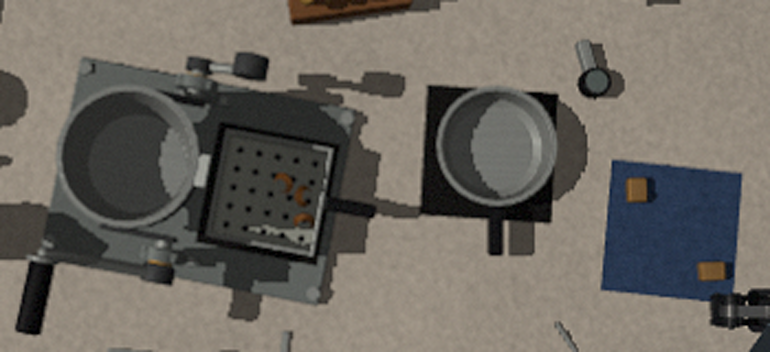

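Both blanks are where first measured: (287,97) and (361,181), against predicted (286,96) and (361,181). The pot is empty. Picking the first blank.

```bash
cat >> h.py <<'E'
def pick(p,yaw):
    bot.move_gripper(.045); bot.move_ptp([*p,.09],q(yaw)); bot.servo_line([*p,.0125],rate=.1,until_force=12); st()
    bot.move_gripper(0,60); s=st(); bot.servo_line([*p,.1],rate=.1); return bot.read_state()['width']
def drop(off):
    d=POT+off*ey
    bot.servo_line([*d,.29],q(D(-10)),rate=.25); st()
    bot.servo_line([*d,.116],rate=.12,until_force=15); st()
    bot.move_gripper(.035); bot.servo_line([*d,.28],rate=.2)
E
python3 - <<'E'
from h import *
C=cal('top'); print('pan',world(C,[[497/2.2+190,148/2.2+160]],[.042])[0],DRAIN)
bot.servo_line([.46,-.36,.28],rate=.25)
if pick([.577,-.3214],D(-92))>.012: drop(.016)
else: print('MISS')
st()
E
```

```text
pan [ 0.61577243 -0.17018715  0.042     ] [ 0.6146 -0.1686]
t 48.5 p [ 0.5774 -0.3216  0.0131] w 0.045 F [ 0.3 -0.4  0.4]
t 48.8 p [ 0.5775 -0.3217  0.0134] w 0.0183 F [-0.7  1.2  5.9]
t 52.2 p [0.5924 0.2088 0.2897] w 0.0184 F [-0.2 -0.3  0.5]
t 53.8 p [0.5927 0.2096 0.1167] w 0.0185 F [-0.1  0.4 -0.8]
t 55.1 p [0.5919 0.2093 0.2787] w 0.0349 F [ 0.7 -0.2  0.3]
```

```bash
python3 - <<'E'
from h import *
bot.move_ptp([.46,-.36,.28],q(D(0)))
C=cal('wrist'); im=imaging.get_image('wrist'); cv2.imwrite('pics/w10.png',im[...,::-1])
h=cv2.cvtColor(im,cv2.COLOR_RGB2HSV); m=cv2.inRange(h,(8,120,80),(22,255,255)); n,l,s,c=cv2.connectedComponentsWithStats(m)
for i in range(1,n):
    if s[i,4]>80: print(s[i],c[i].round(),world(C,[c[i]],[.017])[0].round(4), pix(C,[[.4929,-.3994,.017]]).round())
print(cal('top')[0][0,0])
im=imaging.get_image('top'); cv2.imwrite('pics/t10.png',im[...,::-1])
h=cv2.cvtColor(im,cv2.COLOR_RGB2HSV); m=cv2.inRange(h,(8,120,80),(22,255,255)); n,l,s,c=cv2.connectedComponentsWithStats(m)
for i in range(1,n):
    if s[i,4]>30: print(s[i],c[i].round(),world(cal('top'),[c[i]],[.017])[0].round(4))
E
```

```text
[343 229  17  22 343] [351. 240.] [ 0.4926 -0.3986  0.017 ] [[351. 240.]]
546.6378826398553
[  23  128  105  111 7769] [ 70. 180.] [0.7174 0.6424 0.017 ]
[319 137  58  32 915] [344. 152.] [ 0.7937 -0.0054  0.017 ]
[507 279  12   8  88] [513. 283.] [ 0.4946 -0.3987  0.017 ]
[159 298  19  33  88] [169. 313.] [0.4107 0.3925 0.017 ]
```

The second blank is unmoved at (0.4926, -0.3986).

```bash
python3 - <<'E'
from h import *
if pick([.4928,-.399],D(-2))>.012: drop(-.016)
else: print('MISS')
v=POT-.075*ey; bot.servo_line([*v,.36],rate=.2); st()
C=shot('wrist','w11'); print(pix(C,[[*CATCH,.017],[*POT,.084]]).round())
bot.movej([-1.362,.351,1.652,0,1.139,-.085]); st(); bot.sleep(.3)
shot('top','t11',s=1.25)
E
```

```text
t 59.3 p [ 0.4931 -0.3993  0.0131] w 0.045 F [-0.1  0.1  0.3]
t 59.6 p [ 0.4932 -0.3994  0.0134] w 0.0185 F [-0.9  0.7  6.6]
t 63.3 p [0.5868 0.1774 0.2898] w 0.0183 F [-0.3  0.7  0.3]
t 64.9 p [0.5871 0.178  0.1167] w 0.0187 F [-0.7  0.7 -0.4]
t 66.8 p [0.5763 0.1201 0.3587] w 0.0352 F [-0.6 -0.7 -0.1]
[[325. 236.]
 [325. 140.]]
t 69.6 p [ 0.1597 -0.5263  0.2392] w 0.0347 F [-0.5  0.6 -0.4]
```

View pics/w11.png

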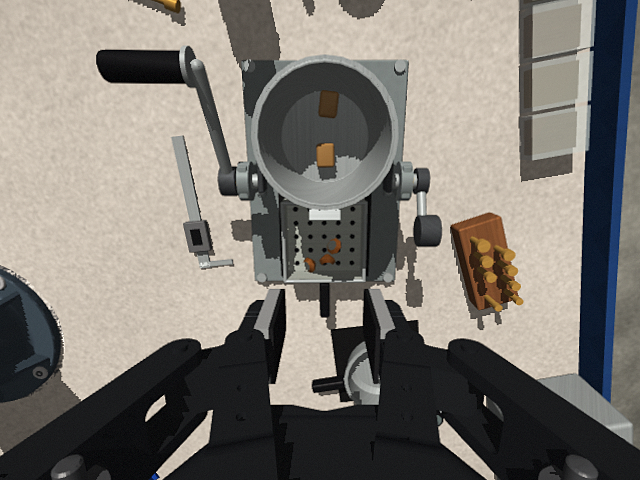

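View pics/t11.png

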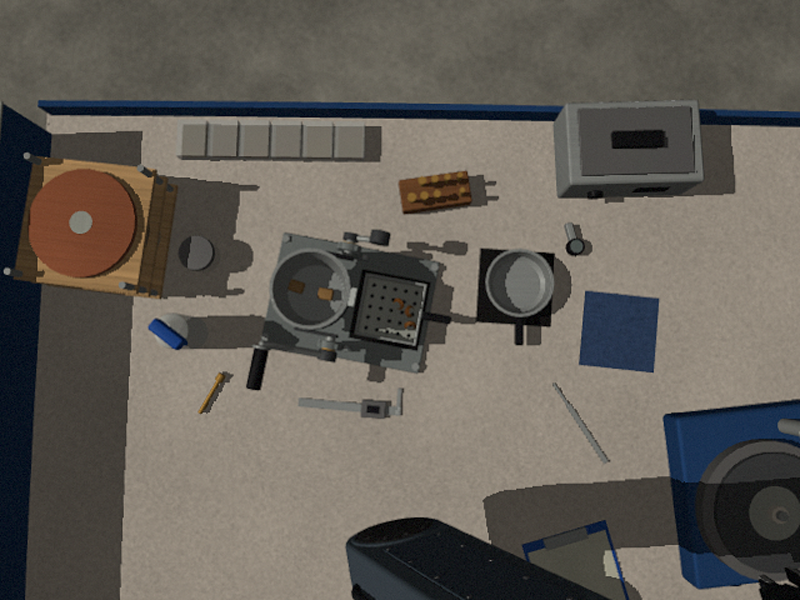

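Both blanks are in the pot at (328,103) and (325,155), and the three stones are in the strainer. The pan is on the drain mat, the felt mat is empty, and the lever and bystanders look the same as in the first picture. Handing in.

```bash
python3 -c "
from h import *
print(bot.hand_in())"
```

```text
the job is handed in; nothing more can be done
None
```

I finished every step and handed the job in at about 70 s of the 210 s allowed; the rig reports no verdict.

- **Dishes:** I parked the drip pan on free bench, put the strainer on the catch place, then put the pan on the drain mat. The strainer's rim corners were within about 3 px of where a centred strainer should appear. The pan measured about 2 mm from the mat's centre.
- **Pouring:** I swung the lever right over to its stop and fully back. All three finished stones ended up in the strainer.
- **Loading:** Both rough blanks went into the pot, which was empty by then. The last pictures show them in the pot and the blue felt mat empty.
- **Other things on the bench:** The lever is back where it started, and the other things look unmoved in the last top view.

No check failed. The only disagreement was a few mm of picture offset on the pan's rim and handle, well inside the 30 mm allowed. I noticed no knock to the pan or blanks and no slackening of the grip.

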